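# Close up the gauge blocks in the holder and bolt them in

## Robot

A 7-joint arm with a two-finger parallel gripper is mounted at the origin on a cart in front of the work surface, level with it; the furniture and walls round the work are solid. World frame = base frame: x ahead of the robot, y to its left, z up, the work surface at z = 0. Lengths are in m, angles in rad, forces in N, time in s.
With the tool pointing down it reaches from about 0.425 to 0.875 m from the base axis. Payload 4.7 kg.
Tool frame: the origin (TCP) lies midway between the tips of the shut fingers; the grasp point (between the pads) lies 19 mm behind it (ctrl.grip_point_offset is the distance from the TCP to the grasp point, in m); z points along the fingers, y is the line along which they close (so a half turn about z gives the same grasp; the last joint's range is limited). The gripper opens to 87 mm and grips with 3 to 60 N. Pads are 19 mm wide; open, the fingers measure 117 mm over their backs; the gripper's body (75 mm by 190 mm) begins 51 mm behind the grasp point.
Start: joints at [1.156, 0.321, -0.07, 1.45, 0.023, 1.371, -0.057], TCP at [0.27, -0.591, 0.223] pointing down, gripper open.
Joint ranges: [-2.86, 2.86], [-0.3, 2.09], [-1.38, 1.24], [0.06, 2.45], [-1.56, 4.7], [0.09, 2.05], [-2.69, 2.69]. Speed limits (rad/s): [2.57, 2.57, 3.14, 3.14, 3.14, 3.14, 3.14].

## Interface

Orientations are given as a rotation vector (axis times angle).
In Python, from bench import ctrl gives the robot as it stands. The module is installed in compiled form; this text tells all that it offers.
- The arm moves only by the shell command python3 -m handwheel 'ROWS' [OPENING] [FORCE]. ROWS is JSON, a list of rows, each an object of numbers: "x", "y", "z": the shift along the tool's x, y, z in m; "wx", "wy", "wz": the turn, a rotation vector about the tool's x, y, z in degrees. A call has 1 to 10 rows; each row is the pose to reach, as a shift and turn from the pose commanded when the call began, along the tool's axes at that moment; what a row does not reach only later rows make up. A row lasts 1/12 s, in which the tool goes at most 41.7 mm and 7.16 degrees, less where a joint would pass 70% of its speed; a pose out of reach is approached as far as the arm can. A call with a gripper value outside its range is refused whole. OPENING is the finger opening in m, from 0 to 0.087, set as the call begins (- or left out, the last holds). The fingers move at their own pace and stop on an object; FORCE is the grip in N (left out, the last holds). Time passes only in rows, so rows that repeat a pose let the fingers close. It gives the time, the measured TCP pose, the force, the opening and the grip force at its end, in the units of the state.
- ctrl.get_state(): the state, without advancing time (a new reading comes with each control period).
- ctrl.get_image(name): name is "scene" or "top" or "wrist"; returns a dict with "image" (384x512x3 uint8, red, green, blue), "K" (3x3 intrinsics, pixels), "world_to_cam" (4x4, takes a point from world to camera coordinates); the wrist camera has in their place "hand_eye" (4x4, takes a point from camera to tool coordinates, whose origin is the TCP and whose axes are the flange's). Camera axes: x right, y down, z forward; pixel columns grow to the right and rows downward; lengths in m; the calibration is good to about 2 mm. A picture is of the moment at which its call begins: read the wrist's pose just before it. There is no depth.
- ctrl.close_job(): hands the job in; it is judged then, once.
The state is a dict: "time": time; "joint_positions": joint angles; "qd": joint speeds; "joint_torque": joint torques, N m; "position": TCP position; "tool_rot": TCP orientation; "ft_force": force on the tool from outside, world axes, zero at the start; "torque": the same for the moment, N m; "grip_width": opening from 0.0 (shut) to 1.0 (fully open); "grip_force": force on a finger pad.
Only numpy, scipy, OpenCV 4.12 (cv2) and the standard library are available. Lean on these libraries where they do the work, as an engineer would, in place of code of your own. Each camera call takes 0.05 s, during which the arm holds its last target. There are 200 camera calls.

## Task

In the low steel gauge block holder on the bench, push the row of three steel blocks as one train along the channel until it is fully home against the end stop, pushing gently with the fingertips on the rear block alone. Then push the cross bolt by its knob all the way in, so that it bars the channel behind the row. Nothing is to be gripped or picked up, the blocks stay flat in the channel, and the tin, the small box and the tape measure round about are left alone.

Things in the scene. Friction and masses are not known exactly. Their poses are not given: they have to be found in the camera images.
- holder: Low dark steel holder on a grey riser, fixed. Origin at bench level under the middle of the end stop's face; x points along the channel to the stop, z up. Base plate x = -165 to +18 mm, 48 mm wide; its top, 28 mm above the bench, is the channel floor. Channel 27 mm wide between 5 mm walls (tops 35 mm above the bench), open above and at the rear. Steel end stop: x = 0 to 14 mm, 44 mm wide, top at 58 mm.
- bolt_guide (a point): Middle of the top of the steel guide in which the cross bolt slides, on the holder's right (-y) side: holder x = -85 mm, y = -40 mm, 54.5 mm above the bench. The guide is 27 mm long in holder x and 20 mm in y (y = -50 to -30 mm).
- front_block: Plain steel gauge block, a 25 mm cube of 0.12 kg, nearest the stop. Origin at the centre of its underside; lies on the channel floor, so its top is 53 mm above the bench. Home: its centre is 12.5 mm before the stop face (holder x = -12.5 mm).
- middle_block: The same kind of 25 mm steel cube, in the middle of the row, touching its neighbours (gaps under 0.5 mm). Origin at the centre of its underside. Home: holder x = -37.5 mm.
- rear_block: The same kind of 25 mm steel cube, at the rear of the row, farthest from the stop: the one to push, on its rear face (the face turned away from the stop, 12.5 mm from its centre). Origin at the centre of its underside. Home: holder x = -62.5 mm. The row starts about 43 to 71 mm short of the stop.
- bolt (a joint): Cross bolt, sliding square to the channel towards holder +y: 0 m drawn out, 0.036 m fully in (limit). It starts 0 to 8 mm in; about 1.5 N of friction holds it. Steel rod, 10 mm thick, axis at holder x = -85 mm, 43 mm above the bench. Its tip goes from holder y = -26 mm (out) to +10 mm (in), 5 mm behind a row that is fully home; a block in its way stops it.
- bolt_knob (a point): Centre of the outer flat face of the bolt's knob, a dark disc 20 mm in diameter and 10 mm thick on the right (-y) end of the bolt, 43 mm above the bench. Moves with the bolt: holder x = -85 mm, y = -100 mm (out) to -64 mm (in). Push here, towards holder +y.
- dowel_tin: Bystander: round tin with a red band, 48 mm in diameter, 30 mm high. Origin at the centre of its underside.
- blade_box: Bystander: small yellow box, 35 x 50 x 28 mm. Origin at the centre of its underside.
- tape_rule: Bystander: yellow tape measure, 40 x 76 x 68 mm. Origin at the centre of its underside.
Mind the look-alikes: they are no part of the job. What is shaped like the middle_block but orange or purple is not meant.

How it is judged:
On the way, in this order (a step that is already met when the one before it is completed fails the run):
1. the row of blocks is pushed home against the end stop (x of front_block in the frame of holder above -0.016 m and y of front_block in the frame of holder between -0.005 and 0.005 m and z of front_block in the frame of holder between 0.025 and 0.031 m and angle between each of front_block, middle_block, rear_block's own z axis and vertical below 0.12 rad and x of middle_block in the frame of holder above -0.041 m and y of middle_block in the frame of holder between -0.005 and 0.005 m and z of middle_block in the frame of holder between 0.025 and 0.031 m and x of rear_block in the frame of holder above -0.066 m and y of rear_block in the frame of holder between -0.005 and 0.005 m and z of rear_block in the frame of holder between 0.025 and 0.031 m), for 0.2 s.
2. the cross bolt is pushed in behind the row (all of step 1 and value of joint bolt above 0.031 m), for 0.2 s.
At the end, for the whole second after the job is handed in: All three blocks lie flat in the channel, each within 3.5 mm of its home place against the end stop (so the row is closed up) and at rest, and the cross bolt is in to within 5 mm of its limit (all of step 2 and linear speed of each of front_block, middle_block, rear_block below 0.01 m/s); the robot touches nothing.
It fails at once if a block is lifted more than 8 mm off the channel floor (z of any of front_block, middle_block, rear_block in the frame of holder above 0.036 m).
It fails at once if the fingers push or hold the front or the middle block (over 2 N) (contact force between the fingers and front_block above 2 N or contact force between the fingers and middle_block above 2 N).
It fails at once if the rear block is gripped or pushed roughly (over 35 N between the fingers and the block) (contact force between the fingers and rear_block above 35 N).
It fails at once if the bolt's knob is gripped or pushed roughly (over 35 N) (contact force between the fingers and bolt above 35 N).
It fails at once if the tin, the small box or the tape measure is moved by more than 10 mm (distance of any of dowel_tin, blade_box, tape_rule from where it was at the start of the episode above 0.01 m).
It also fails if it takes over 48 s, if anything falls off the work surface, if the arm or the gripper's body presses on something with over 40 N, if the wrist force passes 120 N, or if a joint passes its speed limit or range.

## Working session

There is one attempt and no reset: what is moved stays moved. The work goes in short steps, Python scripts to look and compute and a shell command to move; the robot and the scene stay as the last step left them, time stands still between calls to the robot, and variables do not carry over. Pictures are saved under pics/ and viewed, at most 12 in all, crops included, and the job is handed in when it is done.

```bash
mkdir -p pics; cat > h.py <<'E'
import numpy as np,cv2
from bench import ctrl
from scipy.spatial.transform import Rotation as R
def shot(n,f=None):
    s=ctrl.get_state(); d=ctrl.get_image(n)
    if n=='wrist':
        T=np.eye(4);T[:3,:3]=R.from_rotvec(s['tool_rot']).as_matrix();T[:3,3]=s['position']
        d['c2w']=T@d['hand_eye']
    else: d['c2w']=np.linalg.inv(d['world_to_cam'])
    np.savez(''+n+'.npz',im=d['image'],K=d['K'],c2w=d['c2w'])
    if f: cv2.imwrite('pics/'+f,d['image'][:,:,::-1])
    return d
def ray(d,u,v,z):
    r=d['c2w'][:3,:3]@np.linalg.solve(d['K'],[u,v,1.]); o=d['c2w'][:3,3]
    return o+r*(z-o[2])/r[2]
def proj(d,p):
    q=np.linalg.inv(d['c2w'])@np.append(p,1); q=d['K']@q[:3]; return q[:2]/q[2]
E
python3 - <<'E'
from h import *
a=shot('scene')['image'];b=shot('top')['image']
cv2.imwrite('pics/s.png',cv2.resize(a[:,:,::-1],(800,600),interpolation=2)); cv2.imwrite('pics/t.png',cv2.resize(b[:,:,::-1],(800,600),interpolation=2))
s=ctrl.get_state();print(s['position'],s['tool_rot'],s['time'],s['ft_force'])
print(ctrl.grip_point_offset)
E
```

```text
[ 0.270012   -0.59072401  0.22156954] [-3.06804709e+00 -6.68063808e-01  7.17547495e-04] 0.1 [ 0.23499506 -0.4433479  -0.76539225]
0.0187
```

View pics/s.png

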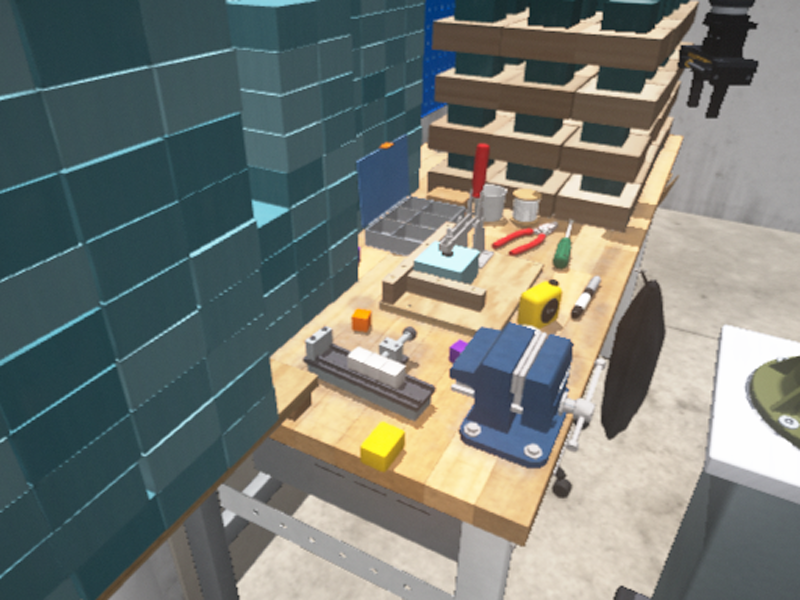

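View pics/t.png

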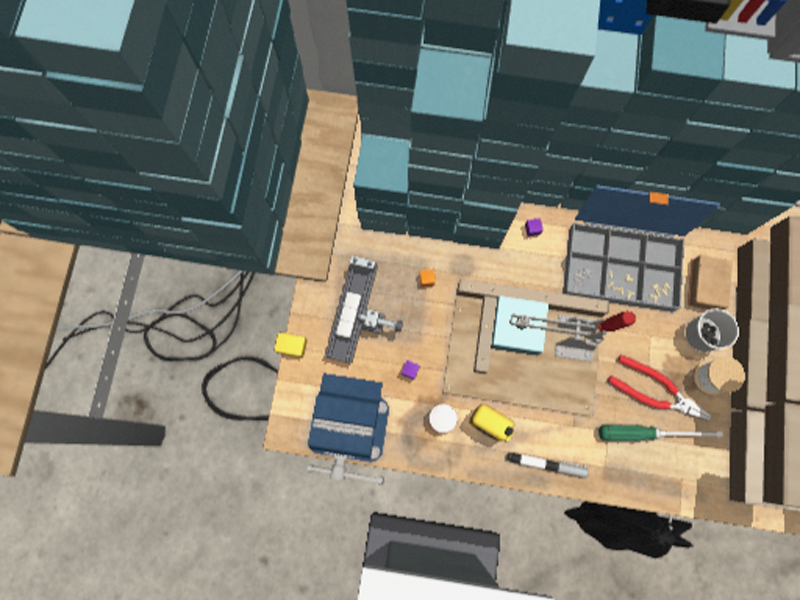

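Scene: the holder is at about (350,310) in the top view (800x600 scale). The three white block tops are at (349,313), the stop at (362,263) and the knob at (398,325). Look-alikes that are not meant: orange cube (427,277), purple cubes (410,370) and (534,227). The vise sits close behind the holder's rear end. Next: close crop and measurement.

```bash
python3 - <<'E'
import sys
from h import *
t=dict(np.load('top.npz'));s=dict(np.load('scene.npz'))
a=cv2.resize(t['im'][150:310,160:290,::-1],None,fx=3.7,fy=3.7,interpolation=2)
b=cv2.resize(s['im'][200:300,180:300,::-1],None,fx=3,fy=5.92,interpolation=2)[:, :319]
cv2.imwrite('pics/c.png',np.hstack([a,np.zeros((a.shape[0],2,3),np.uint8),b[:a.shape[0]]]) if b.shape[0]>=a.shape[0] else a)
# white block tops
for nm,d,(u0,u1,v0,v1) in(('top',t,(205,245,175,225)),('scene',s,(215,268,215,255))):
    m=np.zeros(d['im'].shape[:2],np.uint8);m[v0:v1,u0:u1]=(d['im'][v0:v1,u0:u1].min(2)>205)
    c=max(cv2.findContours(m,0,1)[0],key=cv2.contourArea);r=cv2.minAreaRect(c);bx=cv2.boxPoints(r)
    print(nm,r,cv2.contourArea(c))
    w=np.array([ray(d,*p,0.053)[:2] for p in bx]);print(w.round(4),w.mean(0),np.linalg.norm(w-np.roll(w,1,0),axis=1))
print('cam',t['c2w'][:3,3],s['c2w'][:3,3])
for n,u,v,z in(('stop',362,263,.058),('knob',398,325,.043),('riser rear',340,358,.035),('vise topL',324,377,.1),('vise topR',382,382,.1),('tin',443,419,.03),('box',291,345,.028),('purple',410,370,.025)):
    print(n,ray(t,u*.64,v*.64,z).round(3))
E
```

```text
top ((222.76153564453125, 200.70767211914062), (8.682873725891113, 27.276504516601562), 15.255120277404785) 199.5
[[0.5182 0.2642]
 [0.592  0.2578]
 [0.5892 0.2345]
 [0.5156 0.2412]] [0.55375665 0.24940812] [0.02313994 0.07400656 0.02349428 0.07391002]
scene ((241.09022521972656, 229.0665740966797), (35.02898025512695, 12.020814895629883), 22.380136489868164) 256.0
[[0.5898 0.2586]
 [0.6016 0.2207]
 [0.5201 0.229 ]
 [0.512  0.2648]] [0.55585055 0.24327728] [0.07805311 0.03967536 0.08194658 0.03672801]
cam [0.34010224 0.12914357 1.14541157] [0.24960676 0.78516037 0.52838856]
stop [0.644 0.241 0.058]
knob [0.549 0.162 0.043]
riser rear [0.479 0.252 0.035]
vise topL [0.436 0.264 0.1  ]
vise topR [0.443 0.171 0.1  ]
tin [0.404 0.063 0.03 ]
box [0.489 0.34  0.028]
purple [0.478 0.13  0.025]
```

View pics/c.png

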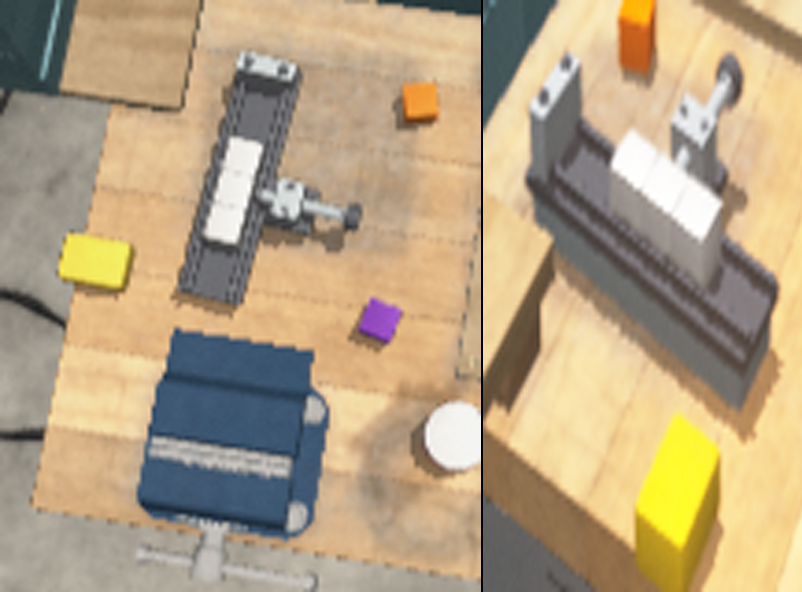

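The crop confirms the target. Three white-steel blocks lie in the dark channel (crop 235,190), with the stop at (267,68), the knob at (352,215), the vise well behind and the orange and purple cubes clear. Next I check the shelf and wall corners for the transit.

```bash
python3 - <<'E'
from h import *
t=dict(np.load('top.npz'));s=dict(np.load('scene.npz'))
for n,u,v in(('shelf nearL',735,500),('bench edge right',690,517),('walltip',280,272),('teal base',360,228),('teal right',505,245),('bench front',270,450),('handle',632,315)):
    print('T',n,ray(t,u*.64,v*.64,0.).round(3),ray(t,u*.64,v*.64,.3).round(3))
for n,u,v in(('shelf nearL base',628,228),('shelf base left',425,190),('bench edge',672,140),('bench corner',525,540)):
    print('S',n,ray(s,u*.64,v*.64,0.).round(3))
# handle top: triangulate height along top ray
for z in (.1,.15,.2,.25):
    p=ray(t,632*.64,315*.64,z);print(z,p.round(3),(proj(s,p)/.64).round())
for z in (0,.1,.2,.3,.4): print(z,(proj(s,[.34,-.41,z])/.64).round())
for z in (.05,.1,.15): print('vise',z,ray(t,324*.64,374*.64,z).round(3),(proj(s,ray(t,324*.64,374*.64,z))/.64).round())
print('tcp',(proj(s,[.27,-.591,.223])/.64).round(),(proj(t,[.27,-.591,.223])/.64).round())
E
```

```text
T shelf nearL [ 0.349 -0.443  0.   ] [ 0.347 -0.293  0.3  ]
T bench edge right [ 0.31 -0.37  0.  ] [ 0.318 -0.239  0.3  ]
T walltip [0.621 0.391 0.   ] [0.547 0.322 0.3  ]
T teal base [0.727 0.261 0.   ] [0.625 0.227 0.3  ]
T teal right [ 0.736 -0.008  0.   ] [0.632 0.028 0.3  ]
T bench front [0.309 0.346 0.   ] [0.317 0.289 0.3  ]
T handle [ 0.64  -0.249  0.   ] [ 0.562 -0.15   0.3  ]
S shelf nearL base [ 0.344 -0.459  0.   ]
S shelf base left [ 0.808 -0.445  0.   ]
S bench edge [ 0.334 -1.173  0.   ]
S bench corner [0.308 0.376 0.   ]
0.1 [ 0.614 -0.216  0.1  ] [468. 198.]
0.15 [ 0.601 -0.199  0.15 ] [474. 176.]
0.2 [ 0.588 -0.183  0.2  ] [480. 153.]
0.25 [ 0.575 -0.166  0.25 ] [486. 128.]
0 [626. 237.]
0.1 [637. 191.]
0.2 [649. 140.]
0.3 [662.  84.]
0.4 [676.  23.]
vise 0.05 [0.446 0.272 0.05 ] [445. 399.]
vise 0.1 [0.441 0.265 0.1  ] [453. 364.]
vise 0.15 [0.436 0.259 0.15 ] [462. 327.]
tcp [701. 111.] [930. 592.]
```

```bash
python3 -m handwheel '[{"x":-0.026,"y":-0.111},{"x":-0.026,"y":-0.111},{"x":-0.026,"y":-0.111},{"x":-0.026,"y":-0.111},{"x":0.135,"y":-0.224},{"x":0.135,"y":-0.224},{"x":0.135,"y":-0.224},{"x":0.135,"y":-0.224},{"x":0.135,"y":-0.224},{"x":0.135,"y":-0.224}]' 0
```

```text
invalid input at $[0]: expected keys x, y, z, wx, wy, wz
```

```bash
python3 -m handwheel '[{"x":-0.026,"y":-0.111,"z":0,"wx":0,"wy":0,"wz":0},{"x":-0.026,"y":-0.111,"z":0,"wx":0,"wy":0,"wz":0},{"x":-0.026,"y":-0.111,"z":0,"wx":0,"wy":0,"wz":0},{"x":0.135,"y":-0.224,"z":0,"wx":0,"wy":0,"wz":0},{"x":0.135,"y":-0.224,"z":0,"wx":0,"wy":0,"wz":0},{"x":0.135,"y":-0.224,"z":0,"wx":0,"wy":0,"wz":0},{"x":0.135,"y":-0.224,"z":0,"wx":0,"wy":0,"wz":0},{"x":0.135,"y":-0.224,"z":0,"wx":0,"wy":0,"wz":0},{"x":0.135,"y":-0.224,"z":0,"wx":0,"wy":0,"wz":0},{"x":0.135,"y":-0.224,"z":0,"wx":0,"wy":0,"wz":0}]' 0
```

```text
time: 0.93
position: [0.3006, -0.33, 0.2226]
tool_rot: [3.068, 0.674, -0.001]
ft_force: [-1.5, -0.7, -0.7]
grip_width: 0.323
grip_force: 0.0
```

```bash
python3 -m handwheel '[{"x":0.223,"y":-0.151,"z":0,"wx":0,"wy":0,"wz":30},{"x":0.223,"y":-0.151,"z":0,"wx":0,"wy":0,"wz":30},{"x":0.223,"y":-0.151,"z":0,"wx":0,"wy":0,"wz":30},{"x":0.223,"y":-0.151,"z":0,"wx":0,"wy":0,"wz":30},{"x":0.223,"y":-0.151,"z":0,"wx":0,"wy":0,"wz":30},{"x":0.223,"y":-0.151,"z":0,"wx":0,"wy":0,"wz":30},{"x":0.223,"y":-0.151,"z":0,"wx":0,"wy":0,"wz":30},{"x":0.304,"y":-0.257,"z":0,"wx":0,"wy":0,"wz":30},{"x":0.304,"y":-0.257,"z":0,"wx":0,"wy":0,"wz":30},{"x":0.304,"y":-0.257,"z":0,"wx":0,"wy":0,"wz":30}]'
```

```text
time: 1.77
position: [0.4682, 0.0205, 0.2225]
tool_rot: [3.138, -0.154, 0.001]
ft_force: [1.3, -0.6, -0.6]
grip_width: 0.007
grip_force: 0.0
```

```bash
python3 - <<'E'
from h import *
s=ctrl.get_state();M=R.from_rotvec(s['tool_rot']).as_matrix();print(s['position'],M.round(3),s['ft_force'])
print((M.T@(np.array([.495,.24,.222])-s['position'])).round(3))
E
```

```text
[0.4681982  0.02049626 0.2225146 ] [[ 0.995 -0.098  0.   ]
 [-0.098 -0.995 -0.   ]
 [ 0.     0.    -1.   ]] [ 1.25480391 -0.617268   -0.60444511]
[ 0.005 -0.221  0.   ]
```

```bash
python3 -m handwheel '[{"x":0.005,"y":-0.221,"z":0,"wx":0,"wy":0,"wz":0},{"x":0.005,"y":-0.221,"z":0,"wx":0,"wy":0,"wz":0},{"x":0.005,"y":-0.221,"z":0,"wx":0,"wy":0,"wz":0},{"x":0.005,"y":-0.221,"z":0,"wx":0,"wy":0,"wz":0},{"x":0.005,"y":-0.221,"z":0,"wx":0,"wy":0,"wz":0},{"x":0.005,"y":-0.221,"z":0,"wx":0,"wy":0,"wz":0},{"x":0.005,"y":-0.221,"z":0,"wx":0,"wy":0,"wz":0},{"x":0.005,"y":-0.221,"z":0,"wx":0,"wy":0,"wz":0}]' && python3 - <<'E'
from h import *
shot('wrist','w1.png')
E
```

```text
time: 2.43
position: [0.4941, 0.2391, 0.2217]
tool_rot: [3.138, -0.149, -0.003]
ft_force: [0.1, -1.0, 0.6]
grip_width: 0.005
grip_force: 0.0
```

View pics/w1.png

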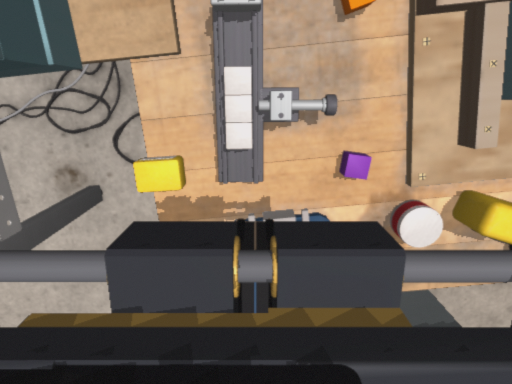

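The wrist view shows the row from (238,67) to (239,149), the guide top at (281,104), the knob at (330,104) and the stop at the top edge (238,2).

```bash
python3 - <<'E'
from h import *
w=dict(np.load('wrist.npz'))
m=np.zeros((384,512),np.uint8);m[40:165,210:262]=w['im'][40:165,210:262].min(2)>175
c=max(cv2.findContours(m,0,1)[0],key=cv2.contourArea);r=cv2.minAreaRect(c);bx=cv2.boxPoints(r);print(r)
P=np.array([ray(w,*p,.053)[:2] for p in bx]);print(P.round(4),P.mean(0).round(4),np.linalg.norm(P-np.roll(P,1,0),axis=1).round(4))
for n,u,v,z in(('guide',281,104,.0545),('knobface',337,104,.043),('stop L',217,4,.058),('stop R',263,4,.058),('wallrearL',219,181,.035),('wallrearR',262,181,.035),('wallfrontL',218,20,.035),('wallfrontR',262,20,.035)):
    print(n,ray(w,u,v,z).round(4))
E
```

```text
((237.84222412109375, 107.372802734375), (81.3816909790039, 26.23065948486328), 88.63607025146484)
[[0.5904 0.2582]
 [0.5886 0.2344]
 [0.5146 0.2399]
 [0.5164 0.2652]] [0.5525 0.2495] [0.0743 0.0238 0.0743 0.0253]
guide [0.5529 0.209  0.0545]
knobface [0.5474 0.1545 0.043 ]
stop L [0.6412 0.2575 0.058 ]
stop R [0.6375 0.2183 0.058 ]
wallrearL [0.4805 0.2779 0.035 ]
wallrearR [0.4762 0.2333 0.035 ]
wallfrontL [0.6333 0.26   0.035 ]
wallfrontR [0.6294 0.2194 0.035 ]
```

```bash
python3 - <<'E'
from h import *
w=dict(np.load('wrist.npz'));print(w['c2w'][:3,3])
for v in (212,216):
  for z in(.07,.1,.13): print(v,ray(w,315,v,z).round(3))
E
python3 -m handwheel '[{"x":0.001,"y":-0.0155,"z":0.03,"wx":0,"wy":0,"wz":0},{"x":0.001,"y":-0.0155,"z":0.06,"wx":0,"wy":0,"wz":0},{"x":0.001,"y":-0.0155,"z":0.08,"wx":0,"wy":0,"wz":0},{"x":0.001,"y":-0.0155,"z":0.1,"wx":0,"wy":0,"wz":0},{"x":0.001,"y":-0.0155,"z":0.1,"wx":0,"wy":0,"wz":0}]'
```

```text
[0.56337872 0.23277449 0.38334309]
212 [0.449 0.185 0.07 ]
212 [0.46 0.19 0.1 ]
212 [0.471 0.194 0.13 ]
216 [0.445 0.185 0.07 ]
216 [0.457 0.19  0.1  ]
216 [0.468 0.194 0.13 ]
time: 2.9
position: [0.4947, 0.2504, 0.1184]
tool_rot: [3.133, -0.156, -0.009]
ft_force: [-1.2, -1.1, 0.2]
grip_width: 0.004
grip_force: 0.0
```

```bash
python3 -m handwheel '[{"x":0,"y":-0.002,"z":0.03,"wx":0,"wy":0,"wz":0},{"x":0,"y":-0.002,"z":0.055,"wx":0,"wy":0,"wz":0},{"x":0,"y":-0.002,"z":0.077,"wx":0,"wy":0,"wz":0},{"x":0,"y":-0.002,"z":0.077,"wx":0,"wy":0,"wz":0},{"x":0,"y":-0.002,"z":0.077,"wx":0,"wy":0,"wz":0}]' && python3 - <<'E'
from h import *
w=shot('wrist','w2.png')
E
```

```text
time: 3.32
position: [0.4967, 0.2556, 0.0458]
tool_rot: [3.137, -0.153, -0.001]
ft_force: [0.6, 0.7, 0.1]
grip_width: 0.007
grip_force: 0.0
```

View pics/w2.png

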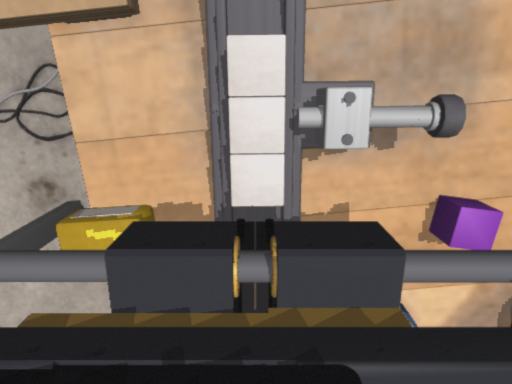

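The wrist view shows the row aligned with the fingers, its rear face at (258,206), and the bolt tip at (300,117) beside the row and not blocking it. Starting a slow push.

```bash
python3 -m handwheel '[{"x":0.002,"y":0,"z":0.004,"wx":0,"wy":0,"wz":0},{"x":0.004,"y":0,"z":0.004,"wx":0,"wy":0,"wz":0},{"x":0.006,"y":0,"z":0.004,"wx":0,"wy":0,"wz":0},{"x":0.008,"y":0,"z":0.004,"wx":0,"wy":0,"wz":0},{"x":0.010,"y":0,"z":0.004,"wx":0,"wy":0,"wz":0},{"x":0.012,"y":0,"z":0.004,"wx":0,"wy":0,"wz":0},{"x":0.014,"y":0,"z":0.004,"wx":0,"wy":0,"wz":0},{"x":0.016,"y":0,"z":0.004,"wx":0,"wy":0,"wz":0}]'
```

```text
time: 4.03
position: [0.5104, 0.2567, 0.0416]
tool_rot: [3.138, -0.147, -0.005]
ft_force: [-6.6, -0.1, 3.5]
grip_width: 0.005
grip_force: 2.7
```

```bash
python3 -m handwheel '[{"x":0.002,"y":0.001,"z":0,"wx":0,"wy":0,"wz":0},{"x":0.004,"y":0.002,"z":0,"wx":0,"wy":0,"wz":0},{"x":0.006,"y":0.002,"z":0,"wx":0,"wy":0,"wz":0},{"x":0.008,"y":0.002,"z":0,"wx":0,"wy":0,"wz":0},{"x":0.010,"y":0.002,"z":0,"wx":0,"wy":0,"wz":0},{"x":0.012,"y":0.002,"z":0,"wx":0,"wy":0,"wz":0},{"x":0.014,"y":0.002,"z":0,"wx":0,"wy":0,"wz":0},{"x":0.016,"y":0.002,"z":0,"wx":0,"wy":0,"wz":0}]'; python3 -c "
from h import *
shot('wrist','w3.png')"
```

```text
time: 4.7
position: [0.5267, 0.2537, 0.0415]
tool_rot: [-3.137, 0.147, 0.003]
ft_force: [-6.1, 2.4, 2.6]
grip_width: 0.005
grip_force: 2.7
```

View pics/w3.png

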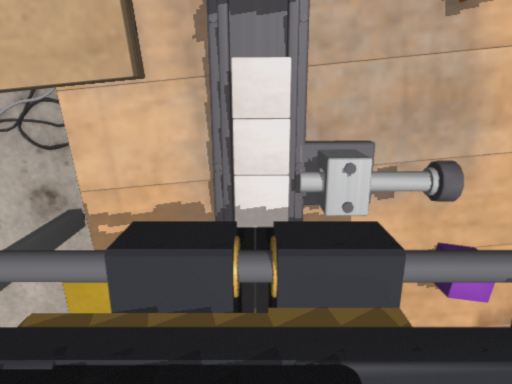

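The row is sliding as one train, with its front edge now at (261,57) and the guide at (347,182). The push force is about 6 N.

```bash
python3 -m handwheel '[{"x":0.0025,"y":0,"z":0,"wx":0,"wy":0,"wz":0},{"x":0.005,"y":0,"z":0,"wx":0,"wy":0,"wz":0},{"x":0.0075,"y":0,"z":0,"wx":0,"wy":0,"wz":0},{"x":0.010,"y":0,"z":0,"wx":0,"wy":0,"wz":0},{"x":0.0125,"y":0,"z":0,"wx":0,"wy":0,"wz":0},{"x":0.015,"y":0,"z":0,"wx":0,"wy":0,"wz":0},{"x":0.0175,"y":0,"z":0,"wx":0,"wy":0,"wz":0},{"x":0.02,"y":0,"z":0,"wx":0,"wy":0,"wz":0},{"x":0.022,"y":0,"z":0,"wx":0,"wy":0,"wz":0},{"x":0.024,"y":0,"z":0,"wx":0,"wy":0,"wz":0}]'; python3 -c "
from h import *
print(shot('wrist','w4.png')['c2w'][:3,3])"
```

```text
time: 5.58
position: [0.5504, 0.2516, 0.0415]
tool_rot: [-3.137, 0.147, 0.004]
ft_force: [-6.2, 2.7, 1.9]
grip_width: 0.005
grip_force: 2.8
[0.61978325 0.24517558 0.20303835]
```

View pics/w4.png

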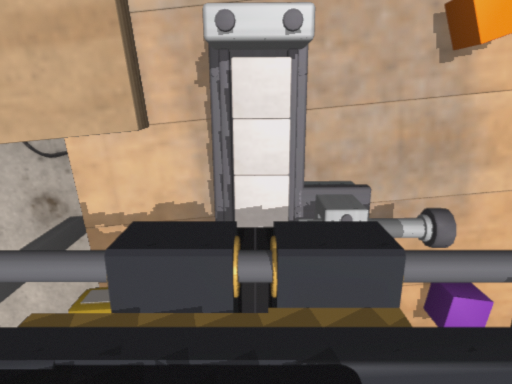

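```bash
python3 - <<'E'
from h import *
w=dict(np.load('wrist.npz'))
a=ray(w,261,57,.053);b=ray(w,261,40,.058);c=ray(w,261,49,.028)
print(a,b,c,w['im'][34:60,261].mean(1).round())
E
```

```text
[0.6343789  0.24133704 0.053     ] [0.64011989 0.2409081  0.058     ] [0.64037017 0.24037917 0.028     ] [209. 201. 186. 168. 150. 127.  98.  74.  66.  64.  65.  67.  66.  65.
  64.  67.  71.  73.  74.  74.  72.  73.  93. 180. 223. 230.]
```

The stop is at row 40 and the row's front edge at row 57, so about 6 mm is left. I'll finish gently.

```bash
python3 -m handwheel '[{"x":0.001,"y":0,"z":0,"wx":0,"wy":0,"wz":0},{"x":0.002,"y":0,"z":0,"wx":0,"wy":0,"wz":0},{"x":0.003,"y":0,"z":0,"wx":0,"wy":0,"wz":0},{"x":0.004,"y":0,"z":0,"wx":0,"wy":0,"wz":0},{"x":0.0047,"y":0,"z":0,"wx":0,"wy":0,"wz":0}]'; python3 -m handwheel '[{"x":0.0004,"y":0,"z":0,"wx":0,"wy":0,"wz":0},{"x":0.0008,"y":0,"z":0,"wx":0,"wy":0,"wz":0}]'; python3 -c "
from h import *
w=shot('wrist');print(ray(w,261,57,.053),w['im'][26:66,261].mean(1).round())"
```

```text
time: 6.05
position: [0.5551, 0.2512, 0.0414]
tool_rot: [-3.137, 0.147, 0.004]
ft_force: [-5.1, 2.6, 2.6]
grip_width: 0.003
grip_force: 2.8
time: 6.22
position: [0.5558, 0.2511, 0.0415]
tool_rot: [-3.137, 0.147, 0.004]
ft_force: [-5.2, 2.1, 3.4]
grip_width: 0.002
grip_force: 2.8Traceback (most recent call last):
  File "<string>", line 3, in <module>
    w=shot('wrist');print(ray(w,261,57,.053),w['im'][26:66,261].mean(1).round())
                                             ~^^^^^^
KeyError: 'im'
```

```bash
M='python3 -m handwheel'; $M '[{"x":0.0004,"y":0,"z":0,"wx":0,"wy":0,"wz":0},{"x":0.0008,"y":0,"z":0,"wx":0,"wy":0,"wz":0}]'|grep -E "pos|ft"; $M '[{"x":0.0004,"y":0,"z":0,"wx":0,"wy":0,"wz":0},{"x":0.0008,"y":0,"z":0,"wx":0,"wy":0,"wz":0}]'|grep -E "pos|ft"; python3 -c "
from h import *
w=shot('wrist');print(w['image'][30:66,261].mean(1).round())"
```

```text
position: [0.5559, 0.2512, 0.0415]
ft_force: [-6.7, 2.4, 4.5]
position: [0.5559, 0.2512, 0.0415]
ft_force: [-9.2, 1.3, 5.8]
[220. 220. 219. 219. 218. 219. 219. 220. 219. 219. 219. 218. 217. 215.
 213. 211. 208. 208. 208. 209. 201. 186. 168. 150. 128.  97.  81. 120.
 159. 221. 230. 231. 231. 231. 231. 231.]
```

The row is home: TCP x has stalled at 0.556 with rising force, and the block edge meets the stop. I'll back off, lift and cross over to the knob side.

```bash
python3 -m handwheel '[{"x":0,"y":0,"z":0,"wx":0,"wy":0,"wz":0},{"x":-0.006,"y":0,"z":0,"wx":0,"wy":0,"wz":0},{"x":-0.016,"y":0,"z":0,"wx":0,"wy":0,"wz":0},{"x":-0.016,"y":0,"z":-0.035,"wx":0,"wy":0,"wz":0},{"x":-0.016,"y":0,"z":-0.07,"wx":0,"wy":0,"wz":0},{"x":-0.01,"y":0.035,"z":-0.08,"wx":0,"wy":0,"wz":0},{"x":0,"y":0.07,"z":-0.08,"wx":0,"wy":0,"wz":0},{"x":0,"y":0.105,"z":-0.08,"wx":0,"wy":0,"wz":0},{"x":0,"y":0.129,"z":-0.08,"wx":0,"wy":0,"wz":0},{"x":0,"y":0.129,"z":-0.08,"wx":0,"wy":0,"wz":0}]'; python3 - <<'E'
from h import *
t=shot('top');w=shot('wrist')
cv2.imwrite('pics/w5.png',np.hstack([w['image'],cv2.resize(t['image'][150:278,190:290],(288,384))])[:,:,::-1])
E
```

```text
time: 7.48
position: [0.5473, 0.1126, 0.1209]
tool_rot: [3.131, -0.164, 0.001]
ft_force: [0.6, -0.7, 0.3]
grip_width: 0.006
grip_force: 0.0
```

View pics/w5.png

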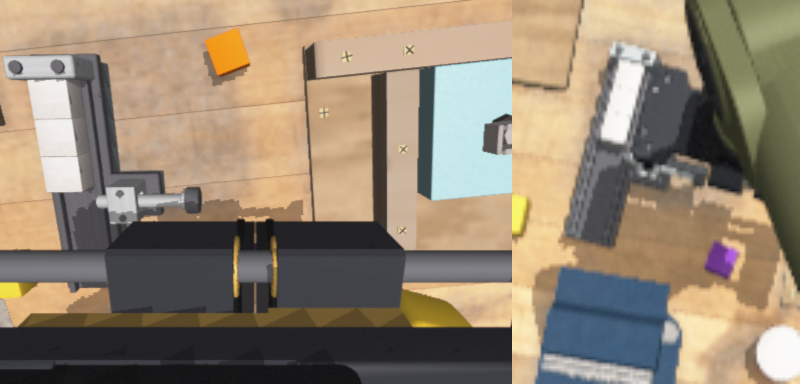

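The row stays closed against the stop (wrist view, 60,75). The knob's outer face is at (201,200).

```bash
python3 - <<'E'
from h import *
w=dict(np.load('wrist.npz'));s=ctrl.get_state();p=s['position'];M=R.from_rotvec(s['tool_rot']).as_matrix()
k=ray(w,201,200,.043);g=ray(w,122,187,.0545);print(p,M[:,0].round(3),'knob',k.round(4),'guide',g.round(4))
for q in (k,g):print((M.T@(q-p)).round(4))
E
```

```text
[0.54695607 0.11918442 0.12151873] [ 0.995 -0.098  0.001] knob [0.547  0.1555 0.043 ] guide [0.5651 0.206  0.0545]
[-0.0037 -0.0363  0.0785]
[ 0.0095 -0.0882  0.0669]
```

```bash
python3 -m handwheel '[{"x":-0.003,"y":0,"z":0.03,"wx":0,"wy":0,"wz":0},{"x":-0.003,"y":0,"z":0.06,"wx":0,"wy":0,"wz":0},{"x":-0.003,"y":0,"z":0.08,"wx":0,"wy":0,"wz":0},{"x":-0.003,"y":0,"z":0.0875,"wx":0,"wy":0,"wz":0},{"x":-0.003,"y":0,"z":0.0875,"wx":0,"wy":0,"wz":0},{"x":-0.003,"y":-0.004,"z":0.0875,"wx":0,"wy":0,"wz":0},{"x":-0.003,"y":-0.008,"z":0.0875,"wx":0,"wy":0,"wz":0},{"x":-0.003,"y":-0.012,"z":0.0875,"wx":0,"wy":0,"wz":0}]'; python3 - <<'E'
from h import *
w=shot('wrist','w6.png')
E
```

```text
time: 8.25
position: [0.5461, 0.1346, 0.0357]
tool_rot: [-3.137, 0.148, -0.005]
ft_force: [0.5, -0.5, -0.0]
grip_width: 0.008
grip_force: 0.0
```

View pics/w6.png

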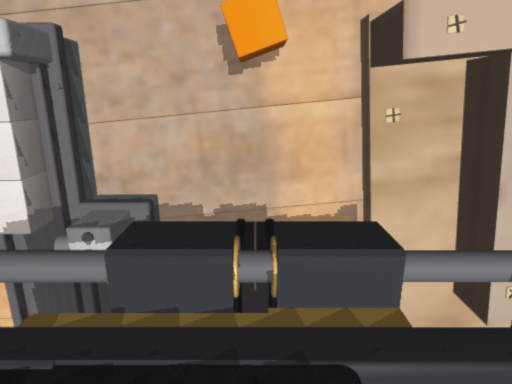

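The knob is now hidden behind the gripper. The guide shows at (95,235), in line with the fingers, so I'll push by force feel.

```bash
python3 -m handwheel '[{"x":0,"y":-0.002,"z":0,"wx":0,"wy":0,"wz":0},{"x":0,"y":-0.004,"z":0,"wx":0,"wy":0,"wz":0},{"x":0,"y":-0.006,"z":0,"wx":0,"wy":0,"wz":0},{"x":0,"y":-0.008,"z":0,"wx":0,"wy":0,"wz":0},{"x":0,"y":-0.01,"z":0,"wx":0,"wy":0,"wz":0},{"x":0,"y":-0.012,"z":0,"wx":0,"wy":0,"wz":0},{"x":0,"y":-0.014,"z":0,"wx":0,"wy":0,"wz":0}]'|grep -E "pos|ft"
python3 -m handwheel '[{"x":0,"y":-0.002,"z":0,"wx":0,"wy":0,"wz":0},{"x":0,"y":-0.004,"z":0,"wx":0,"wy":0,"wz":0},{"x":0,"y":-0.006,"z":0,"wx":0,"wy":0,"wz":0},{"x":0,"y":-0.008,"z":0,"wx":0,"wy":0,"wz":0},{"x":0,"y":-0.01,"z":0,"wx":0,"wy":0,"wz":0}]'|grep -E "pos|ft"; python3 - <<'E'
from h import *
t=shot('top')
s=shot('scene')
cv2.imwrite('pics/s7.png',np.hstack([cv2.resize(s['image'][190:290,180:300],(480,400),interpolation=2),cv2.resize(t['image'][150:250,190:270],(320,400))])[:,:,::-1])
E
```

```text
position: [0.5461, 0.1473, 0.034]
ft_force: [-0.1, -1.6, 0.2]
position: [0.5469, 0.1572, 0.0339]
ft_force: [-0.6, -1.1, 0.7]
```

View pics/s7.png

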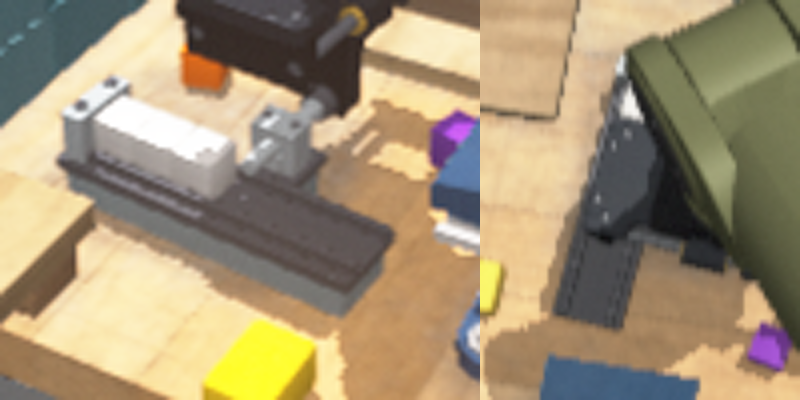

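The bolt tip (245,160) is sliding in behind the row, which sits against the stop. Continuing to the limit.

```bash
M="python3 -m handwheel"
$M '[{"x":0,"y":-0.002,"z":0,"wx":0,"wy":0,"wz":0},{"x":0,"y":-0.004,"z":0,"wx":0,"wy":0,"wz":0},{"x":0,"y":-0.006,"z":0,"wx":0,"wy":0,"wz":0},{"x":0,"y":-0.008,"z":0,"wx":0,"wy":0,"wz":0}]'|grep -E "pos|ft"
$M '[{"x":0,"y":-0.0008,"z":0,"wx":0,"wy":0,"wz":0},{"x":0,"y":-0.0016,"z":0,"wx":0,"wy":0,"wz":0}]'|grep -E "pos|ft"
$M '[{"x":0,"y":-0.0008,"z":0,"wx":0,"wy":0,"wz":0},{"x":0,"y":-0.0016,"z":0,"wx":0,"wy":0,"wz":0}]'|grep -E "pos|ft"
```

```text
position: [0.5477, 0.1653, 0.034]
ft_force: [-1.0, -1.8, 0.5]
position: [0.5478, 0.1669, 0.0339]
ft_force: [-1.4, -1.1, -0.2]
position: [0.548, 0.1683, 0.0339]
ft_force: [-1.2, -0.5, -0.4]
```

```bash
M="python3 -m handwheel"
$M '[{"x":0,"y":-0.0008,"z":0,"wx":0,"wy":0,"wz":0},{"x":0,"y":-0.0016,"z":0,"wx":0,"wy":0,"wz":0}]'|grep -E "pos|ft"
$M '[{"x":0,"y":-0.0008,"z":0,"wx":0,"wy":0,"wz":0},{"x":0,"y":-0.0016,"z":0,"wx":0,"wy":0,"wz":0}]'|grep -E "pos|ft"
$M '[{"x":0,"y":-0.0008,"z":0,"wx":0,"wy":0,"wz":0},{"x":0,"y":-0.0016,"z":0,"wx":0,"wy":0,"wz":0}]'|grep -E "pos|ft"
```

```text
position: [0.5481, 0.1699, 0.034]
ft_force: [-0.6, -0.8, 0.5]
position: [0.5483, 0.1716, 0.0339]
ft_force: [-1.5, -1.1, 0.2]
position: [0.5484, 0.1732, 0.034]
ft_force: [-1.7, -1.1, -0.3]
```

```bash
M="python3 -m handwheel"
$M '[{"x":0,"y":-0.0008,"z":0,"wx":0,"wy":0,"wz":0},{"x":0,"y":-0.0014,"z":0,"wx":0,"wy":0,"wz":0}]'|grep -E "pos|ft"
$M '[{"x":0,"y":-0.0008,"z":0,"wx":0,"wy":0,"wz":0},{"x":0,"y":-0.0014,"z":0,"wx":0,"wy":0,"wz":0}]'|grep -E "pos|ft"
$M '[{"x":0,"y":-0.0006,"z":0,"wx":0,"wy":0,"wz":0},{"x":0,"y":-0.0006,"z":0,"wx":0,"wy":0,"wz":0}]'|grep -E "pos|ft"
```

```text
position: [0.5485, 0.1746, 0.0339]
ft_force: [-1.3, -2.0, 0.9]
position: [0.5487, 0.176, 0.034]
ft_force: [-1.5, -1.5, -0.1]
position: [0.5487, 0.1763, 0.0339]
ft_force: [-0.8, -2.0, 0.6]
```

```bash
M="python3 -m handwheel"
$M '[{"x":0,"y":-0.0008,"z":0,"wx":0,"wy":0,"wz":0},{"x":0,"y":-0.0014,"z":0,"wx":0,"wy":0,"wz":0}]'|grep -E "pos|ft"
$M '[{"x":0,"y":-0.0008,"z":0,"wx":0,"wy":0,"wz":0},{"x":0,"y":-0.0014,"z":0,"wx":0,"wy":0,"wz":0}]'|grep -E "pos|ft"
python3 - <<'E'
from h import *
s=shot('scene')
cv2.imwrite('pics/s8.png',cv2.resize(s['image'][195:275,190:290],(800,600),interpolation=2)[:,:,::-1])
E
```

```text
position: [0.5488, 0.1763, 0.0339]
ft_force: [-3.4, -6.2, 2.4]
position: [0.5487, 0.1763, 0.0339]
ft_force: [-2.9, -8.6, 3.9]
```

View pics/s8.png

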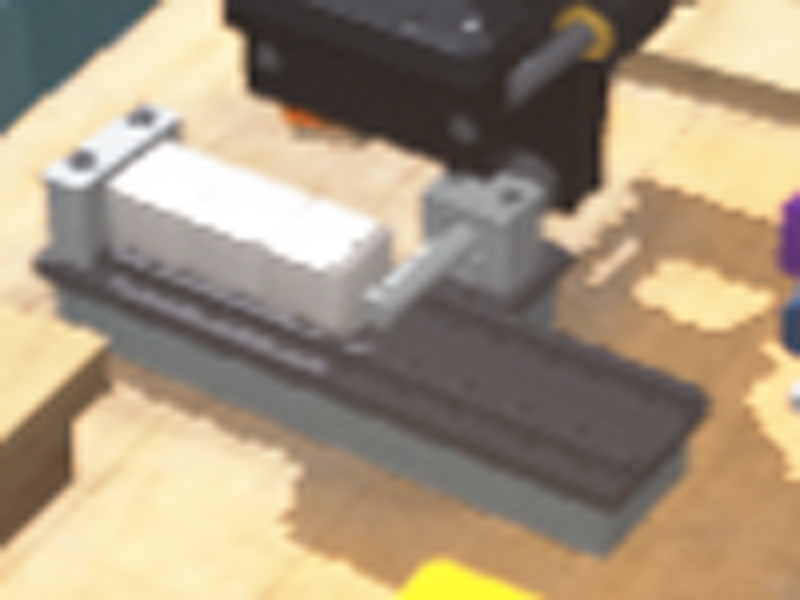

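The bolt has hit its limit: it stalled with force rising to 9 N. Its tip (375,310) lies right across the channel behind the row, which is closed up on the stop. Backing off and lifting clear.

```bash
python3 -m handwheel '[{"x":0,"y":0.006,"z":0,"wx":0,"wy":0,"wz":0},{"x":0,"y":0.02,"z":0,"wx":0,"wy":0,"wz":0},{"x":0,"y":0.03,"z":0,"wx":0,"wy":0,"wz":0},{"x":0,"y":0.03,"z":-0.03,"wx":0,"wy":0,"wz":0},{"x":0,"y":0.03,"z":-0.06,"wx":0,"wy":0,"wz":0},{"x":0,"y":0.03,"z":-0.1,"wx":0,"wy":0,"wz":0},{"x":0,"y":0.03,"z":-0.1,"wx":0,"wy":0,"wz":0},{"x":0,"y":0.03,"z":-0.1,"wx":0,"wy":0,"wz":0}]'; python3 -c "
from h import *
w=shot('wrist');cv2.imwrite('pics/w9.png',w['image'][:,:,::-1])"
```

```text
time: 12.12
position: [0.5486, 0.1504, 0.1369]
tool_rot: [-3.136, 0.149, -0.011]
ft_force: [-0.7, -0.2, 0.7]
grip_width: 0.007
grip_force: 0.0
```

View pics/w9.png

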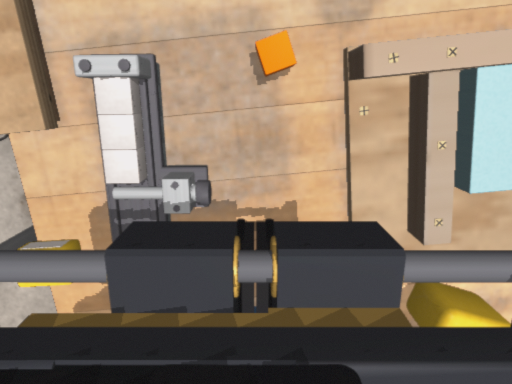

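The row is home at (120,130), the bolt bars the channel at (135,193) with the knob in at (202,193), and the robot is clear.

```bash
python3 -c "
from bench import ctrl
print(ctrl.close_job())"
```

```text
the job is handed in; nothing more can be done
None
```

The three blocks were pushed home against the end stop, the cross bolt was pushed to its limit behind them, the robot was clear, and the job was handed in at about 12 s; the hand-in gave no verdict.

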